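Hold a press lid in its hinge for pinning

TASK

Get the small specimen press ready for its hinge pin. First stack the loose pressure plate flat and squarely on the raised bed of the press, edges flush with the bed all round, and let go of it; then lift the orange lid by its upright black grip and bring its single knuckle down from above between the two steel knuckles of the press, lid level above the bed, until the pin holes line up. Finish while still holding the lid there in the air with the holes lined up, neither resting on the press nor jammed against it, and leave the other things on the bench where they are.

Things in the scene. Friction and masses are not known exactly. Their poses are not given: they have to be found in the camera images.
- press: Specimen press, fixed to the bench: grey base plate 160 x 120 x 12 mm with a dark steel raised bed near the robot and a grey jamb block (36 x 96 mm, top 74 mm above the bench) at the far side, which carries two steel hinge knuckles. Origin at the centre of the base's underside on the bench; x points from the bed to the jamb block, y along the hinge axis, z up.
- press_bed (a point): Centre of the top face of the press's raised bed. The bed is 80 mm (press x) by 50 mm (press y); its top is 26 mm above the bench and 14 mm above the base plate; centre 30 mm from the press origin toward -x. Axes as the press. Behind the press and to its left stands a tall centrifuge, higher than the gripper; its nearest corner is at about x = 0.54, y = 0.05: swing past it at a short reach.
- press_hole (a point): Point on the hinge axis (along press y), midway between the two fixed knuckles, 90 mm above the bench, 50 mm from the press origin toward +x. Knuckles: steel tubes 20 mm wide, hole 11 mm, 30 mm long; gap between them 30 mm, open above, jamb top 16 mm below the axis. A fixed 7 mm brass pin, drawn back, sticks out at +y to 73 mm from here. The pin needs hole centres to agree within about 3 mm.
- pressure_plate: Loose pressure plate, aluminium with a blue band round it, 80 (x) x 50 (y) x 14 (z) mm, same outline as the bed, about 0.2 kg. Origin at the centre of its underside; lies flat on the bench at the start. Either way round is right. Can be gripped across its 50 mm width; on the bed, fingers may reach beside the bed.
- lid: Loose press lid, about 0.4 kg: orange plate 93 (x) x 70 (y) x 6 mm with one steel knuckle in the middle of its +x edge and an upright black grip. Origin on its flat underside; x points to the knuckle, z up; plate from x = -55 to +38 mm. Starts flat on the bench, knuckle roughly away from the robot. In place its axes agree with the press and its underside is 80 mm above the bench.
- lid_grip (a point): Point to grip: centre of the lid's upright black grip, 33 mm above the lid's underside, 1 mm from the lid's origin toward +x; axes as the lid. The grip is a rounded bar 40 mm long along lid x, 14 mm thick along lid y, from 6 to 46 mm above the underside, close to the lid's centre of mass.
- lid_hole (a point): Centre of the hole in the lid's knuckle: 55 mm from the lid's origin toward +x, 10 mm above its underside; axes as the lid. The knuckle is a steel tube along lid y, 24 mm long, 20 mm outside diameter, hole 11 mm; a 24 mm wide steel tongue joins it to the plate.
- specimen_cup: Bystander: specimen cup with orange lid, 62 mm wide, 71 mm high; origin at the centre of its underside. Leave alone.
- dropper: Bystander: brown dropper bottle, 29 mm wide, 92 mm high; origin at the centre of its underside. Leave alone.
- timer: Bystander: white timer 76 x 74 x 18 mm; origin at the centre of its underside. Leave alone.
- petri_dish: Bystander: petri dish, 61 mm wide, 15 mm high; origin at the centre of its underside. Leave alone.
- marker: Bystander: black and white marker pen 135 mm long, 17 mm thick; origin at the centre of its underside. Leave alone.
- jar: Bystander: white reagent jar, 47 mm wide, 93 mm high; origin at the centre of its underside. Leave alone.
Mind the look-alikes: they are no part of the job. What is shaped like the pressure_plate but red is not meant.

How it is judged:
By the outcome, as a careful person would: the job done as asked, in the order asked, and still so for the second after the job is handed in, while the arm keeps its last pose, push and grip.
It also fails if it takes over 72 s, if anything falls off the work surface, if the arm or the gripper's body presses on something with over 40 N, if the wrist force passes 120 N, or if a joint passes its speed limit or range.

ROBOT

A 6-joint arm with a two-finger parallel gripper is mounted at the origin on a cart in front of the work surface, level with it; the furniture and walls round the work are solid. World frame = base frame: x ahead of the robot, y to its left, z up, the work surface at z = 0. Lengths are in m, angles in rad, forces in N, time in s.
With the tool pointing down it reaches from about 0.3 to 0.775 m from the base axis. Payload 14.6 kg.
Tool frame: the origin (TCP) lies midway between the tips of the shut fingers; the grasp point (between the pads) lies 19 mm behind it (ctrl.grip_depth is the z of the grasp point in the tool frame, in m); z points along the fingers, y is the line along which they close (so a half turn about z gives the same grasp; the last joint's range is limited). The gripper opens to 94 mm and grips with 3 to 60 N. Pads are 16 mm wide; open, the fingers measure 119 mm over their backs; the gripper's body (75 mm by 177 mm) begins 78 mm behind the grasp point.
Start: joints at [-1.17, 0.3, 1.521, -0, 1.321, -0.067], TCP at [0.248, -0.491, 0.205] pointing down, gripper open.
Joint ranges: [-3.03, 3.03], [-0.79, 2.21], [0.23, 2.52], [-1.04, 4.18], [0, 3.07], [-2.55, 2.55]. Speed limits (rad/s): [2.22, 2.22, 2.57, 3.14, 3.14, 3.14].

INTERFACE

Orientations are given as [roll, pitch, yaw] about the fixed x, y, z axes, in that order (R = Rz(yaw) Ry(pitch) Rx(roll)).
In Python, from station import ctrl gives the robot as it stands. The module is installed in compiled form; this text tells all that it offers.
- The arm moves only by the tool carry_out, never from a script. Its argument "commands" is a list of rows, each a list of 3 entries, a list of its own where there are three numbers: the closure, from 0 (fully open) to 1 (shut), then the shift along the tool's x, y, z in mm, then the turn, a rotation vector about the tool's x, y, z in rad. In form: [[gripper, [tx, ty, tz], [wx, wy, wz]], ...]. A call has 1 to 10 rows; each row shifts and turns the commanded pose from where the row before left it, along the tool's axes as they then stand; what a row does not reach is not made up. A row lasts 1/8 s, in which the tool goes at most 62.5 mm and 10.7 degrees, less where a joint would pass 70% of its speed; a pose out of reach is approached as far as the arm can. A call with a gripper value outside its range is refused whole. The fingers move at their own pace and stop on an object; "squeeze" is the grip in N (left out, the last holds). Time passes only in rows, so rows that do not move let the fingers close. It gives the time, the measured TCP pose, the force, the opening and the grip force at its end, in the units of the state.
- ctrl.get_obs(): the state, without advancing time (a new reading comes with each control period).
- ctrl.camera(name): name is "scene" or "top" or "wrist"; returns a dict with "img" (480x640x3 uint8, blue, green, red), "camera_matrix" (3x3 intrinsics, pixels), "rvec" (rotation vector, rad) and "tvec" (3), from world to camera coordinates, as OpenCV has them. Camera axes: x right, y down, z forward; pixel columns grow to the right and rows downward; lengths in m; the calibration is good to about 2 mm. A picture is of the moment at which its call begins. There is no depth.
- ctrl.hand_in(): hands the job in; it is judged then, once.
Trained networks look in the newest picture that a camera, given by its name, has taken for a name from the list of things; names that differ only in an ending like _2 or _b are one class to them, and where a whole thing is asked for, a point or a joint stands for the part that bears it (a point fixed in the world has none). Each returns a list of dicts, best first, with "score" (0 to 1); they miss things now and then, are a little off and sometimes report something else, mostly with a low value. They report only what shows in the picture. A call takes as long as a camera call. They do not tell look-alikes from the thing itself.
- ctrl.outline_of(thing, camera): "region" (480x640 bool, what is visible of it).
- ctrl.place_of(thing, camera): "at" ([x, y, z] in m, in world coordinates, good to about 4 mm: a listed point, or the origin of a listed thing).
The state is a dict: "time_s": time; "qpos": joint angles; "joint_vel": joint speeds; "tau": joint torques, N m; "ee_pos": TCP position; "eef_rot": TCP orientation; "force": force on the tool from outside, world axes, zero at the start; "moment": the same for the moment, N m; "grip_width": finger opening in m; "grip_force": force on a finger pad.
Only numpy, scipy, OpenCV 4.12 (cv2) and the standard library are available. Lean on these libraries where they do the work, as an engineer would, in place of code of your own. Each camera call takes 0.05 s, during which the arm holds its last target. There are 200 camera calls.

## Working session

There is one attempt and no reset: what is moved stays moved. The work goes in short steps, Python scripts to look and compute and a tool call to move; the robot and the scene stay as the last step left them, time stands still between calls to the robot, and variables do not carry over. Pictures are saved under pics/ and viewed, at most 10 in all, crops included, and the job is handed in when it is done.

Besides the shell and the picture viewer there is one more tool, called by a JSON object that holds its "fn" and its "kwargs", one argument or row to a line. carry_out: Moves the arm, as the interface text tells. Its arguments: {"type":"object","properties":{"commands":{"type":"array","items":{"type":"array"}},"squeeze":{"type":"number"}},"required":["commands"]}

```bash
mkdir -p pics; cat > h.py <<'E'
import numpy as np,cv2
from station import ctrl
def cam(n):
    c=ctrl.camera(n); c['R']=cv2.Rodrigues(np.array(c['rvec'],float))[0]; c['t']=np.array(c['tvec'],float).ravel(); c['K']=np.array(c['camera_matrix'],float); return c
def ray(c,u,v,z):
    d=c['R'].T@np.linalg.inv(c['K'])@[u,v,1]; o=-c['R'].T@c['t']; return o+d*(z-o[2])/d[2]
def proj(c,P):
    p=(c['R']@np.atleast_2d(P).T).T+c['t']; p=p@c['K'].T; return p[:,:2]/p[:,2:]
E
python3 - <<'E'
from h import *
ims=[]
for n in ["scene","top"]:
    c=cam(n); cv2.imwrite(f'pics/{n}0.png',c['img'])
    print(n,-c['R'].T@c['t'])
    for t in ["press","press_bed","press_hole","pressure_plate","lid","lid_grip","lid_hole","specimen_cup","dropper","timer","petri_dish","marker","jar"]:
        print(t,[(np.round(r['at'],3).tolist(),round(r['score'],2),proj(c,r['at'])[0].astype(int).tolist()) for r in ctrl.place_of(t,n)][:3])
o=ctrl.get_obs();print(o)
E
```

```text
scene [-0.18877425 -1.01755781  0.87983959]
press [([0.714, -0.241, -0.003], 0.59, [367, 256])]
press_bed []
press_hole []
pressure_plate [([0.471, 0.24, -0.002], 0.79, [200, 218]), ([0.444, 0.066, 0.004], 0.67, [225, 244])]
lid [([0.475, -0.413, -0.002], 0.59, [351, 328])]
lid_grip [([0.478, -0.411, 0.036], 0.58, [352, 316])]
lid_hole [([0.532, -0.42, 0.016], 0.87, [370, 313]), ([0.644, -0.463, 0.002], 0.66, [413, 305])]
specimen_cup [([0.644, -0.342, -0.001], 0.84, [377, 283])]
dropper [([0.712, -0.238, -0.002], 0.5, [366, 255]), ([0.478, -0.408, 0.036], 0.47, [351, 315])]
timer [([0.645, -0.466, -0.004], 0.84, [414, 308])]
petri_dish [([0.524, -0.586, 0.001], 0.8, [422, 358])]
marker [([0.426, -0.614, -0.003], 0.66, [403, 391])]
jar [([0.739, -0.31, -0.005], 0.75, [392, 264])]
top [ 0.36411839 -0.18017846  1.23744352]
press [([0.523, -0.137, 0.001], 0.88, [294, 261])]
press_bed [([0.493, -0.134, 0.024], 0.95, [292, 271]), ([0.469, 0.24, 0.001], 0.53, [146, 284])]
press_hole [([0.58, -0.133, 0.091], 0.87, [290, 233])]
pressure_plate [([0.439, 0.065, 0.0], 0.82, [214, 295]), ([0.471
[... 519 characters left out ...]
308, -0.002], 0.9, [358, 179])]
{'time_s': 1.4, 'qpos': array([-1.16957707e+00,  2.99906432e-01,  1.52100808e+00,  3.40234747e-05,
        1.32071048e+00, -6.65780076e-02]), 'joint_vel': array([ 0.00100153,  0.00048037, -0.00173866,  0.00302418,  0.0001678 ,
       -0.00062123]), 'tau': array([ 5.13925602e-05, -5.31659746e+01, -3.52915549e+01,  7.08445930e-02,
        2.13089143e-02, -2.26027333e-05]), 'ee_pos': array([ 0.2480168 , -0.49088756,  0.20543863]), 'eef_rot': array([-3.14156258e+00, -3.50434498e-05,  4.67788844e-01]), 'force': array([0.86894301, 0.06485511, 0.1687739 ]), 'moment': array([-0.02498725, -0.01952103, -0.01372504]), 'grip_force': 0.0, 'grip_width': 0.09434200800777656}
```

View pics/top0.png

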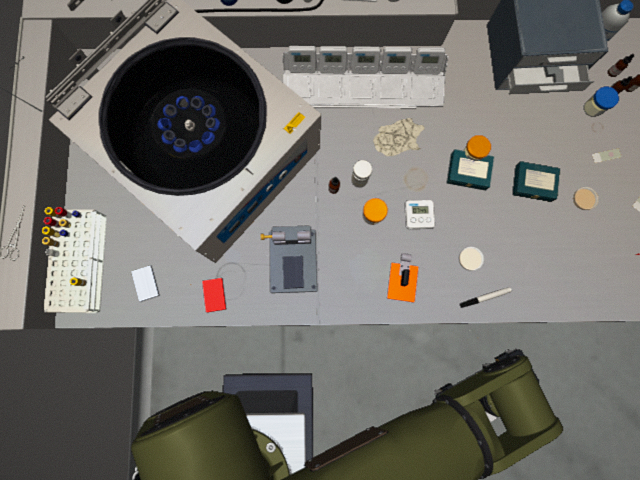

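View pics/scene0.png

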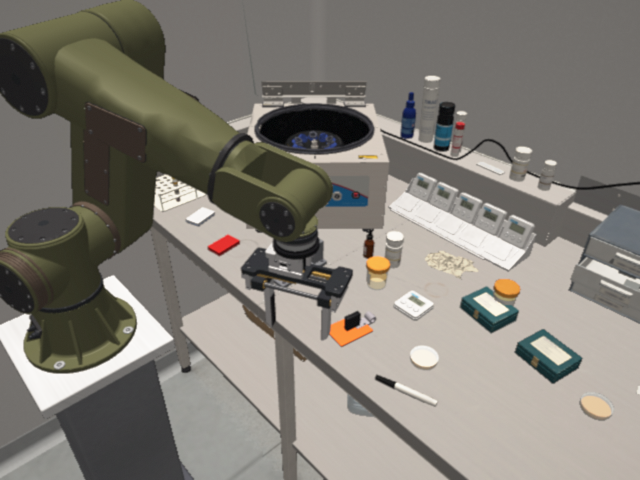

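The top view shows two plates of the right shape: a pale one at (146,283), which is (200,217) in the scene view, and a red one at (214,295), or (225,244) in scene. By the description I want the pale one. The lid is at (403,278) and the press at (293,262). Next I'll check the plate in a close crop and measure yaws.

```bash
python3 - <<'E'
from h import *
c=cam("top"); im=c['img']
s=cam("scene")['img']
a=cv2.resize(im[255:315,115:195],(400,300),interpolation=cv2.INTER_CUBIC)
b=cv2.resize(s[195:240,175:235],(400,300),interpolation=cv2.INTER_CUBIC)
d=cv2.resize(im[218:302,255:331],(400,442),interpolation=cv2.INTER_CUBIC)
e=cv2.resize(im[240:310,375:435],(379,442),interpolation=cv2.INTER_CUBIC)
out=np.zeros((600,800,3),np.uint8); out[:158+100,:400]=a[:258]; out[:258,400:]=b[:258]
out[258:600,:310]=cv2.resize(d,(310,342)); out[258:600,320:613]=cv2.resize(e,(293,342))
cv2.imwrite('pics/crop.png',out)
def rect(name,mask,z):
    m=mask.astype(np.uint8)
    n,l,st,_=cv2.connectedComponentsWithStats(m); k=1+np.argmax(st[1:,4]); 
    cs,_=cv2.findContours((l==k).astype(np.uint8),cv2.RETR_EXTERNAL,cv2.CHAIN_APPROX_NONE)
    P=np.array([ray(c,u,v,z)[:2] for u,v in cs[0][:,0]],np.float32)
    r=cv2.minAreaRect(P); B=cv2.boxPoints(r)
    print(name,np.round(r[0],4),np.round(r[1],4),[ round(float(np.degrees(np.arctan2(*(B[(i+1)%4]-B[i])[::-1]))),1) for i in (0,1)])
for r in ctrl.outline_of("pressure_plate","top"): rect("plate",r['region'],.014)
hsv=cv2.cvtColor(im,cv2.COLOR_BGR2HSV)
sub=np.zeros(im.shape[:2],bool); sub[250:310,375:430]=1
rect("lid",sub&(hsv[...,1]>150),.006)
sub[:]=0; sub[250:295,275:312]=1
rect("bed",sub&(im.mean(2)<90),.026)
for r in ctrl.outline_of("press","top"): rect("press",r['region'],.03)
print(im[270,292],im[285,292])
E
```

```text
plate [0.4712 0.2386] [0.0815 0.0529] [-73.2, 16.8]
plate [0.4406 0.0655] [0.0823 0.0515] [-81.7, 8.3]
plate [ 0.4801 -0.4114] [0.0678 0.1207] [-11.0, 79.0]
lid [ 0.4666 -0.4116] [0.0687 0.092 ] [-9.0, 81.0]
bed [ 0.4933 -0.1344] [0.0811 0.0489] [-88.2, 1.8]
press [ 0.5264 -0.1232] [0.1675 0.1386] [-88.1, 1.9]
[84 69 68] [80 69 64]
```

View pics/crop.png

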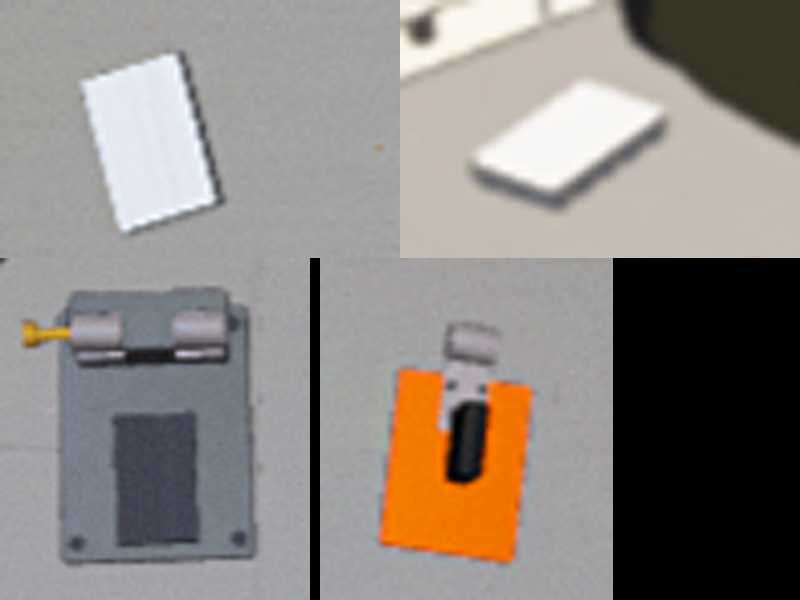

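The crop shows the pale plate has a blue side band, so it is the right one, at about (0.471, 0.239) with yaw 17°. The press yaw is about 1.8° and the lid yaw about -9.5°, with its knuckle facing away. I'll swing to the plate at short reach.

{"fn": "carry_out", "kwargs": {
  "commands": [
    [0, [34.5, -31.7, 0], [0, 0, 0]],
    [0, [34.5, -31.7, 0], [0, 0, 0]],
    [0, [34.5, -31.7, 0], [0, 0, 0]],
    [0, [34.5, -31.7, 0], [0, 0, 0]],
    [0, [34.5, -31.7, 0], [0, 0, 0]],
    [0, [34.5, -31.7, 0], [0, 0, 0]],
    [0, [34.5, -31.7, 0], [0, 0, 0]],
    [0, [34.5, -31.7, 0], [0, 0, 0]],
    [0, [25, -43.5, 0], [0, 0, 0]],
    [0, [25, -43.5, 0], [0, 0, 0]]
  ]
}}

```text
time_s: 2.85
ee_pos: [0.3853, -0.0383, 0.2056]
eef_rot: [3.141, -0.0, 0.468]
force: [1.1, -0.1, -0.4]
grip_width: 0.0939
grip_force: 0.0
```

{"fn": "carry_out", "kwargs": {
  "commands": [
    [0, [25, -43.5, 0], [0, 0, 0]],
    [0, [25, -43.5, 0], [0, 0, 0]],
    [0, [38, -31, 0], [0, 0, 0]],
    [0, [38, -31, 0], [0, 0, 0]],
    [0, [38, -31, 0], [0, 0, 0]],
    [0, [38, -31, 0], [0, 0, 0]],
    [0, [0, 0, 40], [0, 0, 0.1745]],
    [0, [0, 0, 0], [0, 0, 0]]
  ]
}}

```text
time_s: 3.85
ee_pos: [0.4693, 0.2392, 0.1632]
eef_rot: [3.141, 0.005, 0.295]
force: [0.0, -0.5, -0.4]
grip_width: 0.0946
grip_force: 0.0
```

```bash
cat >> h.py <<'E'
def rect(c,name,m,z):
    n,l,st,_=cv2.connectedComponentsWithStats(m.astype(np.uint8)); k=1+np.argmax(st[1:,4])
    cs,_=cv2.findContours((l==k).astype(np.uint8),cv2.RETR_EXTERNAL,cv2.CHAIN_APPROX_NONE)
    P=np.array([ray(c,u,v,z)[:2] for u,v in cs[0][:,0]],np.float32)
    r=cv2.minAreaRect(P); B=cv2.boxPoints(r)
    print(name,np.round(r[0],4),np.round(r[1],4),[round(float(np.degrees(np.arctan2(*(B[(i+1)%4]-B[i])[::-1]))),1) for i in (0,1)])
def state():
    o=ctrl.get_obs(); print(round(o['time_s'],2),np.round(o['ee_pos'],4),np.round(np.degrees(o['eef_rot']),2),'F',np.round(o['force'],1),'w',round(o['grip_width'],4),'g',round(o['grip_force'],1)); return o
E
python3 - <<'E'
from h import *
o=state(); c=cam("wrist"); cv2.imwrite('pics/w1.png',c['img'])
for r in ctrl.outline_of("pressure_plate","wrist"): print(r['score'],r['region'].sum()); rect(c,"plate",r['region'],.014)
print(ctrl.place_of("pressure_plate","wrist"))
E
```

```text
3.85 [0.4693 0.2392 0.1632] [179.96   0.3   16.88] F [ 0.  -0.5 -0.4] w 0.0946 g 0.0
0.83 4019
plate [0.4727 0.241 ] [0.0809 0.0497] [-72.9, 17.1]
0.78 3191
plate [0.4423 0.0698] [0.0837 0.0561] [-81.7, 8.3]
[{'at': [0.4711, 0.2408, 0.0015], 'score': 0.69}]
```

View pics/w1.png

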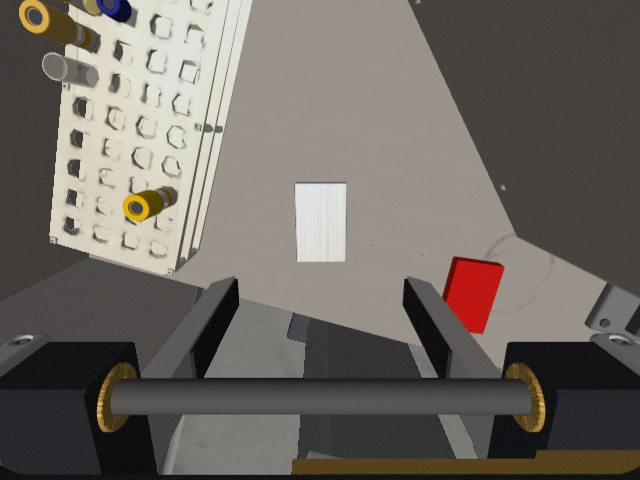

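The plate sits centred between the fingers at pixel (321,222). The red one is at (473,295) and the rack is clear on the left. Descending and gripping.

{"fn": "carry_out", "kwargs": {
  "commands": [
    [0, [2.8, 0, 40], [0, 0, -0.003]],
    [0, [0, 0, 45], [0, 0, 0]],
    [0, [0, 0, 40], [0, 0, 0]],
    [0, [0, 0, 22], [0, 0, 0]],
    [0, [0, 0, 12], [0, 0, 0]],
    [0, [0, 0, 0], [0, 0, 0]],
    [1, [0, 0, 0], [0, 0, 0]],
    [1, [0, 0, 0], [0, 0, 0]],
    [1, [0, 0, 0], [0, 0, 0]],
    [1, [0, 0, 0], [0, 0, 0]]
  ],
  "squeeze": 25
}}

```text
time_s: 5.25
ee_pos: [0.4733, 0.2404, 0.0067]
eef_rot: [-3.142, -0.0, 0.296]
force: [-0.4, -0.1, 0.9]
grip_width: 0.0576
grip_force: 0.0
```

```bash
python3 -c "
from h import *
state()"
```

```text
5.25 [0.4733 0.2404 0.0067] [-1.800e+02 -2.000e-02  1.698e+01] F [-0.4 -0.1  0.9] w 0.0576 g 0.0
```

{"fn": "carry_out", "kwargs": {
  "commands": [
    [0.3, [0, 0, 3], [0, 0, 0]],
    [1, [0, 0, 0], [0, 0, 0]],
    [1, [0, 0, 0], [0, 0, 0]],
    [1, [0, 0, 0], [0, 0, 0]],
    [1, [0, 0, 0], [0, 0, 0]]
  ]
}}

```text
time_s: 5.88
ee_pos: [0.4731, 0.2403, 0.0034]
eef_rot: [3.142, 0.0, 0.296]
force: [0.1, 0.6, -2.1]
grip_width: 0.05
grip_force: 25.0
```

{"fn": "carry_out", "kwargs": {
  "commands": [
    [1, [0, 0, -55], [0, 0, 0]],
    [1, [0, 0, -55], [0, 0, 0]],
    [1, [-33, 37, 0], [0, 0, 0]],
    [1, [-33, 37, 0], [0, 0, 0]],
    [1, [-33, 37, 0], [0, 0, 0]],
    [1, [-33, 37, 0], [0, 0, 0]],
    [1, [-14.6, 48, 0], [0, 0, 0]],
    [1, [-14.6, 48, 0], [0, 0, 0]],
    [1, [-14.6, 48, 0], [0, 0, 0]],
    [1, [-2, 41, 0], [0, 0, 0]]
  ]
}}

```text
time_s: 7.12
ee_pos: [0.3999, -0.1319, 0.1136]
eef_rot: [3.142, -0.0, 0.295]
force: [0.8, 0.7, -2.9]
grip_width: 0.0493
grip_force: 25.0
```

{"fn": "carry_out", "kwargs": {
  "commands": [
    [1, [0, 0, 0], [0, 0, 0.13]],
    [1, [0, 0, 0], [0, 0, 0.13]],
    [1, [0, 0, 0], [0, 0, 0.005]],
    [1, [0, 0, 0], [0, 0, 0]]
  ]
}}

```text
time_s: 7.62
ee_pos: [0.4004, -0.13, 0.1134]
eef_rot: [-3.142, 0.0, 0.034]
force: [-0.2, 0.9, -2.5]
grip_width: 0.0498
grip_force: 25.0
```

```bash
python3 - <<'E'
from h import *
o=state(); c=cam("wrist"); im=c['img']; cv2.imwrite('pics/w2.png',im)
for n in("press","press_bed","press_hole","pressure_plate"):
    print(n,[(np.round(r['at'],4),round(r['score'],2)) for r in ctrl.place_of(n,"wrist")])
print(proj(c,[[.493,-.134,.026],[.581,-.133,.09]]))
for r in ctrl.outline_of("pressure_plate","wrist"): print(r['score'],r['region'].sum()); rect(c,"plate",r['region'],o['ee_pos'][2]+.0105)
E
```

```text
7.62 [ 0.4004 -0.13    0.1134] [-180.      0.      1.96] F [-0.2  0.9 -2.5] w 0.0498 g 25.0
press [(array([ 0.5276, -0.1326, -0.0008]), 0.73)]
press_bed [(array([ 0.498 , -0.1327,  0.0276]), 0.93)]
press_hole []
pressure_plate [(array([ 4.398e-01,  6.320e-02, -2.000e-04]), 0.65), (array([ 0.397 , -0.1305,  0.1103]), 0.63), (array([ 5.279e-01, -1.322e-01,  2.000e-04]), 0.38)]
[[331.26657423 126.60062326]
 [341.0268665  -68.79533422]]
0.96 12791
plate [ 0.4005 -0.1292] [0.0827 0.0504] [-87.9, 2.1]
0.72 6905
plate [ 0.4574 -0.0124] [0.0482 0.0345] [-81.5, 8.5]
```

View pics/w2.png

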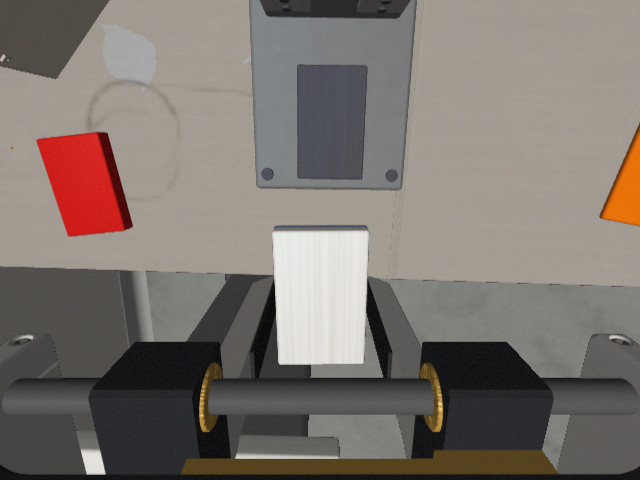

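The held plate is at (320,295) and the bed at (331,122), with its sides slightly visible. Now the bed edges from brightness profiles.

```bash
python3 - <<'E'
from h import *
im=cv2.imread('pics/w2.png'); g=im.astype(int).mean(2)
print('col',list(zip(range(58,70),g[58:70,315:345].mean(1).round().astype(int))),list(zip(range(160,186),g[160:186,315:345].mean(1).round().astype(int))))
for a,b in((90,100),(155,165)):
    r=g[a:b].mean(0).round().astype(int); print(a,list(zip(range(290,304),r[290:304])),list(zip(range(358,372),r[358:372])))
c=cam("wrist")
def edge(p,q,z): return ray(c,*p,z)[:2],ray(c,*q,z)[:2]
pr=g[285:300].mean(0).round().astype(int)
print('plate row',list(zip(range(268,282),pr[268:282])),list(zip(range(358,374),pr[358:374])))
pc=g[:,310:330].mean(1).round().astype(int)
print('plate col',list(zip(range(222,236),pc[222:236])),list(zip(range(355,370),pc[355:370])))
print(-c['R'].T@c['t'])
E
```

```text
col [(58, np.int64(127)), (59, np.int64(127)), (60, np.int64(126)), (61, np.int64(127)), (62, np.int64(127)), (63, np.int64(127)), (64, np.int64(115)), (65, np.int64(79)), (66, np.int64(79)), (67, np.int64(83)), (68, np.int64(82)), (69, np.int64(83))] [(160, np.int64(82)), (161, np.int64(82)), (162, np.int64(82)), (163, np.int64(82)), (164, np.int64(82)), (165, np.int64(82)), (166, np.int64(82)), (167, np.int64(82)), (168, np.int64(82)), (169, np.int64(82)), (170, np.int64(82)), (171, np.int64(82)), (172, np.int64(82)), (173, np.int64(82)), (174, np.int64(82)), (175, np.int64(82)), (176, np.int64(82)), (177, np.int64(78)), (178, np.int64(75)), (179, np.int64(104)), (180, np.int64(128)), (181, np.int64(128)), (182, np.int64(128)), (183, np.int64(128)), (184, np.int64(128)), (185, np.int64(128))]
90 [(290, np.int64(132)), (291, np.int64(133)), (292, np.int64(133)), (293, np.int64(132)), (294, np.int64(132)), (295, np.int64(132)), (296, np.int64(132)), (297, np.int64(78)), (298, np.int64(75)), (299, np.int64(83)), (300, np.int64(86)), (301, np.int64(84)), (302, np.int64(83)), (303, np.i
[... 1566 characters left out ...]
p.int64(70))]
plate col [(222, np.int64(155)), (223, np.int64(156)), (224, np.int64(147)), (225, np.int64(110)), (226, np.int64(76)), (227, np.int64(101)), (228, np.int64(104)), (229, np.int64(107)), (230, np.int64(138)), (231, np.int64(193)), (232, np.int64(217)), (233, np.int64(226)), (234, np.int64(230)), (235, np.int64(230))] [(355, np.int64(223)), (356, np.int64(223)), (357, np.int64(223)), (358, np.int64(223)), (359, np.int64(222)), (360, np.int64(223)), (361, np.int64(222)), (362, np.int64(223)), (363, np.int64(211)), (364, np.int64(155)), (365, np.int64(124)), (366, np.int64(124)), (367, np.int64(124)), (368, np.int64(124)), (369, np.int64(125))]
[ 0.48290442 -0.12682107  0.29269229]
```

```bash
python3 - <<'E'
from h import *
c=cam("wrist"); o=state()
f=lambda *a:ray(c,*a)[:2]
z=.026
fa,ne=f(330,64.4,z),f(330,178.9,z); l1,l2=f(296.6,95,z),f(296.7,160,z); r1,r2=f(366,95,z),f(362.9,160,z)
print('bed x',fa,ne,'ctr',(fa+ne)/2,'L',l1,l2,'R',r1,r2,'mid',(l1+r1)/2,(l2+r2)/2)
for a,b in((l1,l2),(r1,r2)): d=a-b; print(np.degrees(np.arctan2(d[1],d[0])))
z=o['ee_pos'][2]+.0105
fa,ne=f(320,230.6,z),f(320,363.8,z); l,r=f(274.6,292,z),f(366.4,292,z)
print('plate',fa,ne,np.linalg.norm(fa-ne),(fa+ne)/2,l,r,np.linalg.norm(l-r),(l+r)/2)
E
```

```text
8.03 [ 0.4004 -0.13    0.1134] [-180.      0.      1.82] F [-0.3  0.7 -2. ] w 0.0496 g 25.0
bed x [ 0.53460482 -0.13166688] [ 0.45480894 -0.13490848] ctr [ 0.49470688 -0.13328768] L [ 0.51385476 -0.10839536] [ 0.46816066 -0.10906963] R [ 0.51549487 -0.15843223] [ 0.46981133 -0.15928911] mid [ 0.51467482 -0.1334138 ] [ 0.46898599 -0.13417937]
0.8454018555589848
1.0745698611730627
plate [ 0.43893911 -0.12791782] [ 0.35998358 -0.13047414] 0.07899690129354593 [ 0.39946134 -0.12919598] [ 0.40408282 -0.10464419] [ 0.40571351 -0.15392933] 0.0493121083297896 [ 0.40489816 -0.12928676]
```

```bash
cat >> h.py <<'E'
def edges(c,g,z,L,R,F,N,rows,cols,thr):
    """subpixel rectangle: windows L,R (columns), F,N (rows); threshold crossings -> lines -> yaw, centre (world)"""
    def cross(p,w):
        s=p[w[0]:w[1]]-thr; k=np.nonzero(s[:-1]*s[1:]<0)[0]
        if len(k)==0: return None
        k=k[0]; return w[0]+k+s[k]/(s[k]-s[k+1])
    res=[]
    for w in (L,R,F,N):
        P=[]
        for i in (rows if w in(L,R) else cols):
            x=cross(g[i] if w in(L,R) else g[:,i],w)
            if x is not None: P.append(ray(c,*((x,i) if w in(L,R) else (i,x)),z)[:2])
        P=np.array(P); vx,vy,x0,y0=cv2.fitLine(P.astype(np.float32),cv2.DIST_HUBER,0,1e-6,1e-6).ravel()
        a=np.degrees(np.arctan2(vy,vx)); a=(a+45)%90-45; res.append((a,x0,y0,len(P)))
    yaw=np.mean([r[0] for r in res]); t=np.radians(yaw); X=np.array([np.cos(t),np.sin(t)]); Y=np.array([-X[1],X[0]])
    q=[np.array(r[1:3]) for r in res]
    ctr=X*(X@(q[2]+q[3]))/2+Y*(Y@(q[0]+q[1]))/2
    print('yaws',[round(float(r[0]),2) for r in res],[r[3] for r in res],'mean',round(float(yaw),2),'ctr',np.round(ctr,4),'size',round(float(X@(q[2]-q[3])),4),round(float(Y@(q[0]-q[1])),4))
E
python3 - <<'E'
from h import *
c=cam("wrist"); g=cv2.imread('pics/w2.png').astype(float).mean(2); o=state()
edges(c,g,.026,(290,304),(358,372),(58,70),(172,186),range(75,170),range(303,358),105)
edges(c,g,o['ee_pos'][2]+.0105,(268,282),(358,374),(227,238),(355,370),range(250,300),range(285,350),150)
E
```

```text
8.07 [ 0.4004 -0.1301  0.1135] [180.    -0.     1.81] F [-0.4  0.7 -2.4] w 0.0497 g 25.0
yaws [0.87, 1.05, 1.75, 0.84] [95, 94, 55, 55] mean 1.13 ctr [ 0.4947 -0.1338] size 0.08 0.0502
yaws [4.18, 1.67, 2.13, 2.45] [38, 40, 65, 65] mean 2.61 ctr [ 0.3995 -0.1294] size 0.0792 0.0493
```

{"fn": "carry_out", "kwargs": {
  "commands": [
    [1, [0, 0, 35], [0, 0, 0.016]],
    [1, [0, 0, 28], [0, 0, 0]],
    [1, [0, 0, 0], [0, 0, 0]]
  ]
}}

```text
time_s: 8.45
ee_pos: [0.3994, -0.1297, 0.0493]
eef_rot: [-3.14, 0.003, 0.015]
force: [0.5, 0.4, -1.7]
grip_width: 0.0496
grip_force: 25.0
```

```bash
python3 - <<'E'
from h import *
o=state(); c=cam("wrist"); im=c['img']; cv2.imwrite('pics/w3.png',im); g=im.astype(float).mean(2)
t=np.radians(1); X=np.array([np.cos(t),np.sin(t),0]);Y=np.array([-X[1],X[0],0]); C=np.array([.4947,-.1336,.026])
print(proj(c,[C+a*X*.04+b*Y*.025 for a in(1,-1) for b in(1,-1)]).round(1))
u=[proj(c,C+Y*.025)[0],proj(c,C-Y*.025)[0],proj(c,C+X*.04)[0],proj(c,C-X*.04)[0]]
w=lambda x:(int(x)-9,int(x)+10)
edges(c,g,.026,w(u[0][0]),w(u[1][0]),w(u[2][1]),w(u[3][1]),range(int(u[2][1])+14,int(u[3][1])-12),range(int(u[0][0])+10,int(u[1][0])-8),105)
edges(c,g,o['ee_pos'][2]+.0105,(268,282),(358,374),(227,238),(355,370),range(250,300),range(285,350),150)
E
```

```text
8.45 [ 0.3994 -0.1297  0.0493] [-179.92    0.19    0.89] F [ 0.5  0.4 -1.7] w 0.0496 g 25.0
[[284.3  35.6]
 [380.   35.4]
 [288.6 188.9]
 [373.4 188.8]]
yaws [1.25, 1.28, 1.38, 1.24] [123, 127, 72, 72] mean 1.29 ctr [ 0.4948 -0.1335] size 0.0799 0.0501
yaws [3.35, 0.82, 1.22, 1.58] [37, 41, 65, 65] mean 1.74 ctr [ 0.3986 -0.1291] size 0.0794 0.0494
```

View pics/w3.png

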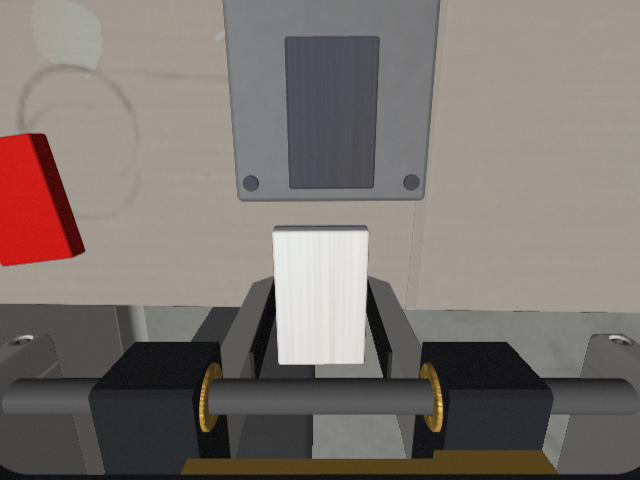

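The plate and bed yaws agree at about 1.25°. The remaining shift is about 96 mm forward and 6 mm in tool y. I'll move over the bed and lower.

{"fn": "carry_out", "kwargs": {
  "commands": [
    [1, [48, 3, 0], [0, 0, 0]],
    [1, [48, 3, 0], [0, 0, 0]],
    [1, [0, 0, 8], [0, 0, 0]],
    [1, [0, 0, 6], [0, 0, 0]],
    [1, [0, 0, 0], [0, 0, 0]],
    [1, [0, 0, 0], [0, 0, 0]]
  ]
}}

```text
time_s: 9.25
ee_pos: [0.4962, -0.1348, 0.037]
eef_rot: [3.141, -0.0, 0.015]
force: [0.2, -0.8, -2.8]
grip_width: 0.0497
grip_force: 25.0
```

```bash
python3 -c "
from h import *
state()"
```

```text
9.25 [ 0.4962 -0.1348  0.037 ] [ 1.7999e+02 -2.0000e-02  8.5000e-01] F [ 0.2 -0.8 -2.8] w 0.0497 g 25.0
```

{"fn": "carry_out", "kwargs": {
  "commands": [
    [1, [-0.6, -0.7, 3], [0, 0, -0.005]],
    [1, [0, 0, 3], [0, 0, 0]],
    [1, [0, 0, 1], [0, 0, 0]],
    [1, [0, 0, 0], [0, 0, 0]],
    [1, [0, 0, 0], [0, 0, 0]]
  ]
}}

```text
time_s: 9.88
ee_pos: [0.4959, -0.1339, 0.0294]
eef_rot: [3.142, -0.0, 0.02]
force: [0.8, -0.0, -2.1]
grip_width: 0.0497
grip_force: 25.0
```

```bash
python3 - <<'E'
from h import *
o=state(); c=cam("wrist"); im=c['img']; cv2.imwrite('pics/w4.png',im); g=im.astype(float).mean(2)
edges(c,g,.0405,(268,282),(358,374),(227,238),(355,370),range(250,300),range(285,350),150)
E
```

```text
9.88 [ 0.4959 -0.1339  0.0294] [180.    -0.     1.16] F [ 0.8 -0.  -2.1] w 0.0497 g 25.0
yaws [2.21, 1.03, 1.48, 1.34] [50, 50, 65, 65] mean 1.51 ctr [ 0.495  -0.1333] size 0.0795 0.0489
```

{"fn": "carry_out", "kwargs": {
  "commands": [
    [1, [0, 0, 0.7], [0, 0, 0]],
    [1, [0, 0, 0], [0, 0, 0]],
    [1, [0, 0, 0], [0, 0, 0]]
  ]
}}

```text
time_s: 10.3
ee_pos: [0.496, -0.1339, 0.0293]
eef_rot: [3.141, -0.0, 0.02]
force: [-3.4, 1.4, 6.8]
grip_width: 0.0498
grip_force: 25.0
```

Contact is made with a light upward force. Releasing and rising.

{"fn": "carry_out", "kwargs": {
  "commands": [
    [0.3, [0, 0, 0], [0, 0, 0]],
    [0.3, [0, 0, 0], [0, 0, 0]],
    [0.3, [0, 0, 0], [0, 0, 0]],
    [0.3, [0, 0, -8], [0, 0, 0]],
    [0.2, [0, 0, -40], [0, 0, 0]],
    [0, [0, 0, -50], [0, 0, 0]],
    [0, [-40, 0, -40], [0, 0, 0]],
    [0, [-40, 0, 0], [0, 0, 0]],
    [0, [0, 0, 0], [0, 0, 0]]
  ]
}}

```text
time_s: 11.42
ee_pos: [0.4147, -0.1356, 0.1679]
eef_rot: [3.141, -0.002, 0.019]
force: [-0.2, 0.3, -0.5]
grip_width: 0.0938
grip_force: 0.0
```

```bash
python3 - <<'E'
from h import *
o=state(); c=cam("wrist"); im=c['img']; cv2.imwrite('pics/w5.png',im); g=im.astype(float).mean(2)
t=np.radians(1.25); X=np.array([np.cos(t),np.sin(t),0]);Y=np.array([-X[1],X[0],0]); C=np.array([.4948,-.1335,.040])
u=[proj(c,C+Y*.025)[0],proj(c,C-Y*.025)[0],proj(c,C+X*.04)[0],proj(c,C-X*.04)[0]]; print(np.round(u))
w=lambda x:(int(x)-9,int(x)+10)
edges(c,g,.040,w(u[0][0]),w(u[1][0]),w(u[2][1]),w(u[3][1]),range(int(u[2][1])+14,int(u[3][1])-12),range(int(u[0][0])+10,int(u[1][0])-8),170)
y,x=int(u[2][1])-40,int(u[0][0])-60
out=cv2.resize(im[max(y,0):y+200,x:x+240],None,fx=3,fy=3,interpolation=cv2.INTER_CUBIC)[:600]
cv2.imwrite('pics/w5c.png',out)
for n in("press_hole","press_bed"): print(n,[(np.round(r['at'],4),round(r['score'],2)) for r in ctrl.place_of(n,"wrist")])
E
```

```text
11.43 [ 0.4147 -0.1356  0.1679] [ 1.7996e+02 -9.0000e-02  1.1100e+00] F [-0.2  0.3 -0.5] w 0.0938 g 0.0
[[292. 144.]
 [350. 144.]
 [321.  94.]
 [321. 190.]]
yaws [1.8, 1.24, 1.87, 1.56] [70, 71, 40, 40] mean 1.62 ctr [ 0.4951 -0.1331] size 0.0791 0.0491
press_hole [(array([ 0.5794, -0.1341,  0.0947]), 0.66)]
press_bed []
```

View pics/w5c.png

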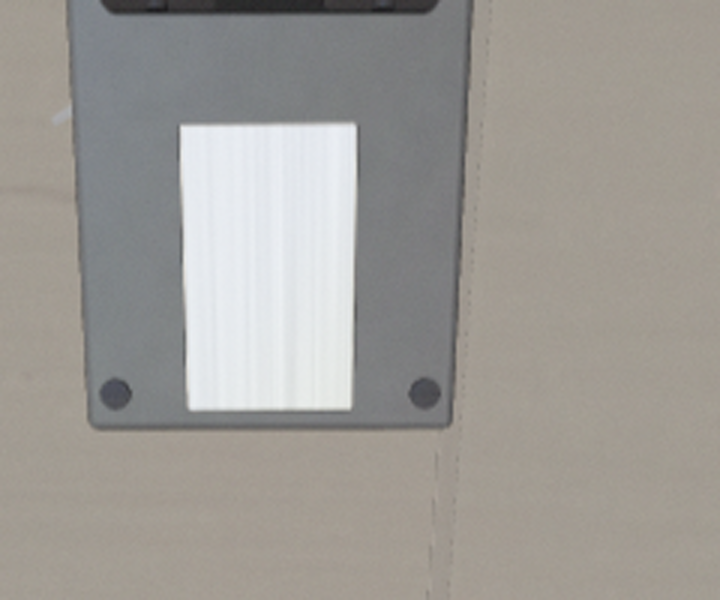

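The plate sits on the bed within about 0.4 mm and 0.4°. In the crop it is square with the base, its corners at about (180,123), (356,123), (187,410) and (352,410). Now to the lid.

{"fn": "carry_out", "kwargs": {
  "commands": [
    [0, [9.1, 46.2, 0], [0, 0, 0]],
    [0, [9.1, 46.2, 0], [0, 0, 0]],
    [0, [9.1, 46.2, 0], [0, 0, 0]],
    [0, [9.1, 46.2, 0], [0, 0, 0]],
    [0, [9.1, 46.2, 0], [0, 0, 0]],
    [0, [9.1, 46.2, 0], [0, 0, 0]],
    [0, [0, 0, 0], [0, 0, 0.0925]],
    [0, [0, 0, 0], [0, 0, 0.0925]],
    [0, [0, 0, 0], [0, 0, 0]]
  ]
}}

```text
time_s: 12.7
ee_pos: [0.4766, -0.4116, 0.1658]
eef_rot: [-3.141, 0.001, -0.164]
force: [-0.5, 0.9, -0.1]
grip_width: 0.094
grip_force: 0.0
```

```bash
python3 - <<'E'
from h import *
o=state(); c=cam("wrist"); im=c['img']; cv2.imwrite('pics/w6.png',im)
for n in("lid","lid_grip","lid_hole"): print(n,[(np.round(r['at'],4),round(r['score'],2)) for r in ctrl.place_of(n,"wrist")])
hsv=cv2.cvtColor(im,cv2.COLOR_BGR2HSV)
rect(c,'lid',(hsv[...,1]>150)&(hsv[...,2]>120),.006)
print(proj(c,[.4755,-.412,.046]))
E
```

```text
12.7 [ 0.4766 -0.4116  0.1658] [-1.7996e+02  5.0000e-02 -9.3900e+00] F [-0.5  0.9 -0.1] w 0.094 g 0.0
lid [(array([ 0.4745, -0.4141, -0.0028]), 0.9)]
lid_grip [(array([ 0.4747, -0.4174,  0.0311]), 0.65)]
lid_hole [(array([ 0.5312, -0.4253,  0.0091]), 0.69)]
lid [ 0.6581 -0.3199] [0.0738 0.0668] [-9.4, 80.6]
[[321.99845886 236.3538352 ]]
```

View pics/w6.png

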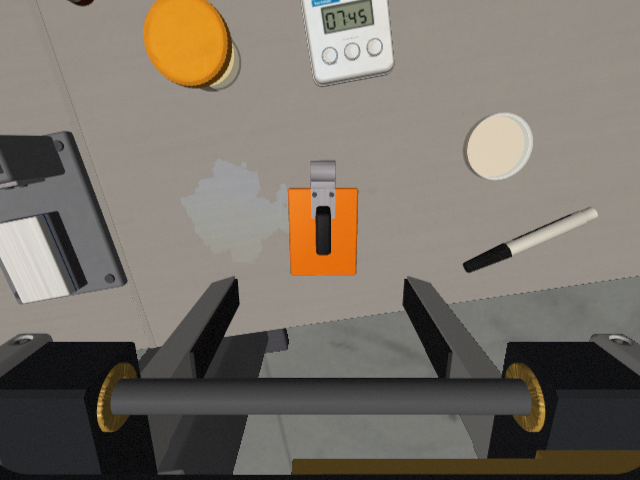

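```bash
python3 - <<'E'
from h import *
c=cam("wrist"); im=c['img']; hsv=cv2.cvtColor(im,cv2.COLOR_BGR2HSV); g=im.astype(float)
s=hsv[...,1].astype(float)
edges(c,s,.006,(280,298),(348,366),(180,196),(266,284),range(196,270),list(range(296,305))+list(range(342,352)),130)
gr=im.astype(float).mean(2); 
for r in(220,235,245):
    k=np.nonzero(gr[r,300:345]<60)[0]+300; print(r,k.min(),k.max(),ray(c,(k.min()+k.max())/2,r,.046)[:2])
k=np.nonzero(gr[195:265,323]<60)[0]+195; print(k.min(),k.max(),ray(c,323,k.min()-.5,.046),ray(c,323,k.max()+.5,.046))
E
```

```text
yaws [-9.11, -9.17, -9.08, -8.94] [73, 74, 19, 19] mean -9.07 ctr [ 0.4681 -0.4117] size 0.0923 0.0694
220 316 330 [ 0.48998397 -0.41525379]
235 316 330 [ 0.47621944 -0.41303348]
245 316 330 [ 0.46684528 -0.41152137]
206 253 [ 0.50296236 -0.4173473   0.046     ] [ 0.4587492  -0.41021542  0.046     ]
```

{"fn": "carry_out", "kwargs": {
  "commands": [
    [0, [1.2, 1.4, 40], [0, 0, -0.005]],
    [0.2, [0, 0, 45], [0, 0, 0]],
    [0.3, [0, 0, 40], [0, 0, 0]],
    [0.4, [0, 0, 19], [0, 0, 0]],
    [0.5, [0, 0, 8], [0, 0, 0]],
    [0.6, [0, 0, 0], [0, 0, 0]],
    [1, [0, 0, 0], [0, 0, 0]],
    [1, [0, 0, 0], [0, 0, 0]],
    [1, [0, 0, 0], [0, 0, 0]],
    [1, [0, 0, 0], [0, 0, 0]]
  ],
  "squeeze": 35
}}

```text
time_s: 14.2
ee_pos: [0.4772, -0.4133, 0.0151]
eef_rot: [3.141, -0.0, -0.16]
force: [-0.7, -0.3, 2.8]
grip_width: 0.0138
grip_force: 35.0
```

{"fn": "carry_out", "kwargs": {
  "commands": [
    [1, [0, 0, 0], [0, 0, 0]],
    [1, [0, 0, 0], [0, 0, 0]],
    [1, [0, 0, 0], [0, 0, 0]]
  ]
}}

```text
time_s: 14.58
ee_pos: [0.4772, -0.4133, 0.0151]
eef_rot: [3.141, -0.0, -0.16]
force: [-2.5, 0.3, 5.6]
grip_width: 0.0138
grip_force: 35.0
```

{"fn": "carry_out", "kwargs": {
  "commands": [
    [1, [0, 0, -20], [0, 0, 0]],
    [1, [0, 0, -45], [0, 0, 0]],
    [1, [0, 0, -50], [0, 0, 0]],
    [1, [0, 0, -30], [0, 0, 0]],
    [1, [0, -40, 0], [0, 0, 0]],
    [1, [0, -40, 0], [0, 0, 0]],
    [1, [-1, -40, 0], [0, 0, 0]],
    [1, [-1, -40, 0], [0, 0, 0]],
    [1, [0, -40, 0], [0, 0, 0]],
    [1, [0, -40, 0], [0, 0, 0]]
  ]
}}

```text
time_s: 15.82
ee_pos: [0.5131, -0.1744, 0.1605]
eef_rot: [-3.141, -0.0, -0.16]
force: [-0.4, 0.4, -3.9]
grip_width: 0.0136
grip_force: 35.0
```

{"fn": "carry_out", "kwargs": {
  "commands": [
    [1, [0, -25, 0], [0, 0, 0]],
    [1, [0, -18, 0], [0, 0, 0]],
    [1, [0, 0, 0], [0, 0, -0.06]],
    [1, [0, 0, 0], [0, 0, -0.06]],
    [1, [0, 0, 0], [0, 0, -0.062]],
    [1, [0, 0, 0], [0, 0, 0]],
    [1, [0, 0, 0], [0, 0, 0]]
  ]
}}

```text
time_s: 16.7
ee_pos: [0.52, -0.1335, 0.1599]
eef_rot: [-3.142, 0.0, 0.021]
force: [-0.4, -0.6, -3.1]
grip_width: 0.0135
grip_force: 35.0
```

```bash
python3 - <<'E'
from h import *
o=state(); c=cam("wrist"); im=c['img']; cv2.imwrite('pics/w7.png',im)
for n in("lid","lid_grip","lid_hole","press_hole","press"): print(n,[(np.round(r['at'],4),round(r['score'],2)) for r in ctrl.place_of(n,"wrist")])
t=np.radians(1.27); X=np.array([np.cos(t),np.sin(t),0]);Y=np.array([-X[1],X[0],0]); B=np.array([.4948,-.1335,0])
H=B+.08*X+[0,0,.09]
print('hole',H, 'knuckle corners px',proj(c,[H+s*Y*k+[0,0,.01] for s in(1,-1) for k in(.015,.045)]).round(1))
print('sides',proj(c,[H+s*Y*.015+e*X*.01 for s in(1,-1) for e in(1,-1)]).round(1))
E
```

```text
16.7 [ 0.52   -0.1335  0.1599] [-180.      0.      1.19] F [-0.4 -0.6 -3.1] w 0.0135 g 35.0
lid [(array([ 0.5203, -0.1318,  0.1461]), 0.95), (array([ 0.5187, -0.1363,  0.1728]), 0.67)]
lid_grip []
lid_hole [(array([ 0.5705, -0.1324,  0.1567]), 0.87), (array([ 0.7218, -0.2393,  0.0008]), 0.29)]
press_hole [(array([ 0.5774, -0.1332,  0.0935]), 0.57)]
press [(array([ 0.5792, -0.1309,  0.0914]), 0.6)]
hole [ 0.57478035 -0.13172689  0.09      ] knuckle corners px [[298.9 182.4]
 [255.6 182.4]
 [342.2 182.3]
 [385.5 182.3]]
sides [[299.5 166.6]
 [300.  194.6]
 [341.6 166.6]
 [341.1 194.6]]
```

View pics/w7.png

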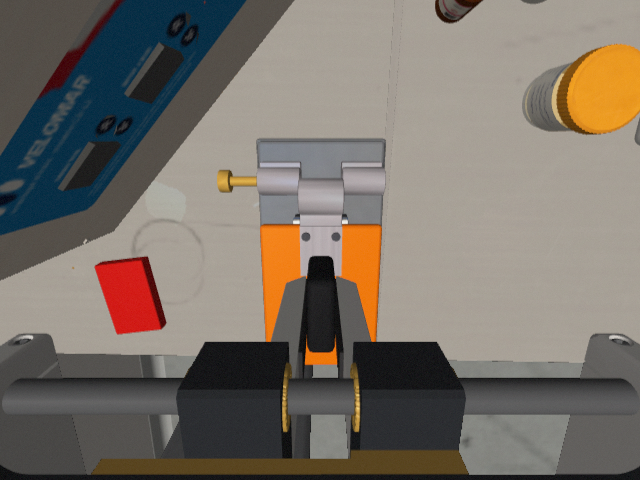

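The view shows the fixed knuckles at about (279,181) and (363,181), and the lid knuckle above the gap at (321,195). I'll measure both in this picture.

```bash
python3 - <<'E'
from h import *
im=cv2.imread('pics/w7.png'); g=im.astype(int).mean(2).round().astype(int)
for cc in (275,370): print('col',cc,list(zip(range(158,204),g[158:204,cc-3:cc+4].mean(1).astype(int).tolist())))
print('lid col 321',list(zip(range(172,222),g[172:222,316:327].mean(1).astype(int).tolist())))
for r in (172,): print('row',r,list(zip(range(250,392),g[r-2:r+3,250:392].mean(0).astype(int).tolist())))
print('row 200',list(zip(range(292,350),g[195:203,292:350].mean(0).astype(int).tolist())))
E
```

```text
col 275 [(158, 133), (159, 133), (160, 129), (161, 115), (162, 131), (163, 176), (164, 183), (165, 187), (166, 174), (167, 128), (168, 114), (169, 132), (170, 138), (171, 144), (172, 152), (173, 160), (174, 162), (175, 165), (176, 170), (177, 174), (178, 176), (179, 179), (180, 178), (181, 178), (182, 179), (183, 176), (184, 171), (185, 165), (186, 160), (187, 155), (188, 151), (189, 148), (190, 141), (191, 129), (192, 118), (193, 107), (194, 98), (195, 111), (196, 136), (197, 136), (198, 136), (199, 136), (200, 136), (201, 136), (202, 135), (203, 135)]
col 370 [(158, 133), (159, 132), (160, 128), (161, 115), (162, 130), (163, 169), (164, 176), (165, 179), (166, 163), (167, 104), (168, 111), (169, 128), (170, 134), (171, 140), (172, 150), (173, 158), (174, 161), (175, 164), (176, 168), (177, 171), (178, 173), (179, 175), (180, 175), (181, 176), (182, 174), (183, 172), (184, 169), (185, 165), (186, 161), (187, 157), (188, 153), (189, 150), (190, 142), (191, 131), (192, 121), (193, 112), (194, 108), (195, 114), (196, 126), (197, 127), (198, 127), (199, 126), (200, 128), (201, 128), (20
[... 2345 characters left out ...]
200 [(292, 133), (293, 133), (294, 132), (295, 132), (296, 131), (297, 122), (298, 152), (299, 170), (300, 172), (301, 171), (302, 173), (303, 172), (304, 173), (305, 173), (306, 172), (307, 173), (308, 173), (309, 173), (310, 173), (311, 174), (312, 175), (313, 174), (314, 175), (315, 174), (316, 175), (317, 175), (318, 176), (319, 176), (320, 176), (321, 176), (322, 176), (323, 177), (324, 177), (325, 177), (326, 177), (327, 178), (328, 177), (329, 178), (330, 178), (331, 179), (332, 179), (333, 178), (334, 178), (335, 178), (336, 178), (337, 178), (338, 178), (339, 178), (340, 179), (341, 178), (342, 178), (343, 142), (344, 112), (345, 125), (346, 126), (347, 127), (348, 126), (349, 126)]
```

```bash
cat >> h.py <<'E'
def cyl_rows(c,x,y,z,r=.01):
    a=np.linspace(0,2*np.pi,721); p=proj(c,np.c_[x+r*np.cos(a),0*a+y,z+r*np.sin(a)])[:,1]; return p.min(),p.max()
E
python3 - <<'E'
from h import *
from scipy.optimize import brentq
o=state();c=cam("wrist"); 
zl=o['ee_pos'][2]-.0151+.010
for nm,y,z,top,bot in(('fixed',-.1317,.09,167.2,195.2),('lid',-.133,zl,177.6,213.6)):
    print(nm,[round(brentq(lambda x:f(cyl_rows(c,x,y,z)),.5,.65),4) for f in(lambda t:t[0]-top,lambda t:t[1]-bot,lambda t:sum(t)/2-(top+bot)/2)])
    print(np.diff(cyl_rows(c,.574,y,z)))
for u in(298.6,342.6,255.5,385.3): print('fixed y',ray(c,u,172,.097)[:2])
for u in(297.5,343.2): print('lid y',ray(c,u,199,zl+.01)[:2])
E
```

```text
17.0 [ 0.5201 -0.1334  0.1597] [-180.      0.      1.26] F [ 0.1  0.3 -4. ] w 0.0137 g 35.0
fixed [0.5744, 0.5745, 0.5744]
[28.15670458]
lid [0.5737, 0.5744, 0.574]
[37.39530921]
fixed y [ 0.58126778 -0.11615616]
fixed y [ 0.58197062 -0.14674599]
fixed y [ 0.58057922 -0.0861878 ]
fixed y [ 0.5826526  -0.17642783]
lid y [ 0.57360957 -0.11983105]
lid y [ 0.57414829 -0.14323313]
```

Already aligned within about 0.5 mm. I'll lower partway, then recheck alignment and lid level.

{"fn": "carry_out", "kwargs": {
  "commands": [
    [1, [0.4, 0, 15], [0, 0, 0]],
    [1, [0, 0, 15], [0, 0, 0]],
    [1, [0, 0, 5], [0, 0, 0]],
    [1, [0, 0, 0], [0, 0, 0]],
    [1, [0, 0, 0], [0, 0, 0]]
  ]
}}

```text
time_s: 17.68
ee_pos: [0.5207, -0.1335, 0.1251]
eef_rot: [3.141, -0.001, 0.022]
force: [0.3, 0.1, -4.0]
grip_width: 0.0141
grip_force: 35.0
```

```bash
python3 - <<'E'
from h import *
o=state(); c=cam("wrist"); im=c['img']; cv2.imwrite('pics/w8.png',im); g=im.astype(float).mean(2)
e=o['ee_pos']; s=cv2.cvtColor(im,cv2.COLOR_BGR2HSV)[...,1].astype(float)
t=np.radians(1.27); X=np.array([np.cos(t),np.sin(t),0]);Y=np.array([-X[1],X[0],0])
L=e+[0,0,-.0151]-.0007*X
print('pred far edge',proj(c,[L+.038*X+sgn*.028*Y+[0,0,.006] for sgn in(1,-1)]).round(1),'near',proj(c,[L-.055*X+sgn*.028*Y+[0,0,.006] for sgn in(1,-1)]).round(1))
print('pred L/R',proj(c,[L+.0*X+sgn*.035*Y+[0,0,.006] for sgn in(1,-1)]).round(1))
for cc in(275,365):
    k=np.nonzero(s[:,cc]>150)[0]; k=k[(k>200)&(k<400)]; print('col',cc,k.min(),k.max())
r=int(proj(c,L)[0][1]); k=np.nonzero(s[r,200:440]>150)[0]+200; print('row',r,k.min(),k.max(), 'pred',proj(c,[L+sgn*.035*Y+[0,0,.006] for sgn in(1,-1)]).round(1).tolist())
print('lid knuckle pred rows',cyl_rows(c,*(L+.055*X+[0,0,.01])),'fixed pred',cyl_rows(c,.5744,-.1315,.09))
x=321;print('lid',list(zip(range(170,222),g[170:222,316:327].mean(1).astype(int).tolist())))
print('fix',list(zip(range(135,200),g[135:200,365:372].mean(1).astype(int).tolist())))
q=170
print('row190',list(zip(range(284,356),g[192:200,284:356].mean(0).astype(int).tolist())))
E
```

```text
17.68 [ 0.5207 -0.1335  0.1251] [ 1.7999e+02 -4.0000e-02  1.2800e+00] F [ 0.3  0.1 -4. ] w 0.0141 g 35.0
pred far edge [[272.1 224. ]
 [371.2 224.1]] near [[277.7 365.1]
 [365.  365.2]]
pred L/R [[262.8 286. ]
 [380.2 286.1]]
col 275 224 322
col 365 224 318
row 282 263 378 pred [[262.8, 286.0], [380.2, 286.1]]
lid knuckle pred rows (np.float64(176.26184689800635), np.float64(213.6815347721218)) fixed pred (np.float64(172.3809691633053), np.float64(204.80679331666008))
lid [(170, 130), (171, 130), (172, 131), (173, 130), (174, 129), (175, 129), (176, 130), (177, 122), (178, 99), (179, 95), (180, 110), (181, 123), (182, 134), (183, 137), (184, 138), (185, 141), (186, 146), (187, 150), (188, 154), (189, 161), (190, 165), (191, 166), (192, 166), (193, 167), (194, 170), (195, 172), (196, 173), (197, 174), (198, 174), (199, 173), (200, 171), (201, 168), (202, 163), (203, 159), (204, 157), (205, 155), (206, 152), (207, 149), (208, 146), (209, 142), (210, 133), (211, 125), (212, 116), (213, 107), (214, 117), (215, 155), (216, 178), (217, 177), (218, 176), (219, 174), (220, 171), (221, 171)]

[... 950 characters left out ...]
 82), (298, 151), (299, 166), (300, 168), (301, 168), (302, 169), (303, 168), (304, 169), (305, 169), (306, 169), (307, 169), (308, 170), (309, 170), (310, 169), (311, 170), (312, 170), (313, 170), (314, 171), (315, 171), (316, 171), (317, 171), (318, 171), (319, 171), (320, 171), (321, 171), (322, 171), (323, 171), (324, 172), (325, 171), (326, 172), (327, 172), (328, 172), (329, 171), (330, 171), (331, 172), (332, 171), (333, 171), (334, 171), (335, 171), (336, 171), (337, 171), (338, 170), (339, 171), (340, 170), (341, 169), (342, 169), (343, 138), (344, 91), (345, 105), (346, 110), (347, 143), (348, 146), (349, 146), (350, 147), (351, 147), (352, 148), (353, 148), (354, 148), (355, 148)]
```

{"fn": "carry_out", "kwargs": {
  "commands": [
    [1, [0.3, 0, 10], [0, 0, 0]],
    [1, [0, 0, 10], [0, 0, 0]],
    [1, [0, 0, 6], [0, 0, 0]],
    [1, [0, 0, 4], [0, 0, 0]],
    [1, [0, 0, 0], [0, 0, 0]],
    [1, [0, 0, 0], [0, 0, 0]],
    [1, [0, 0, 0], [0, 0, 0]]
  ]
}}

```text
time_s: 18.6
ee_pos: [0.5209, -0.1334, 0.095]
eef_rot: [3.141, -0.0, 0.022]
force: [0.3, -0.4, -4.8]
grip_width: 0.0137
grip_force: 35.0
```

```bash
python3 - <<'E'
from h import *
o=state(); c=cam("wrist"); im=c['img']; g=im.astype(float).mean(2)
sc=cam("scene")['img']
print('lid',list(zip(range(174,182),g[174:182,316:327].mean(1).astype(int).tolist())),list(zip(range(192,218),g[192:218,316:327].mean(1).astype(int).tolist())))
for a in((275,282),(360,370)): print('fix',list(zip(range(170,222),g[170:222,a[0]:a[1]].mean(1).astype(int).tolist())))
print('row',list(zip(range(285,357),g[192:200,285:357].mean(0).astype(int).tolist())))
a=cv2.resize(im[120:260,220:420],(800,560)); 
b=cv2.resize(sc[225:335,280:420],(400,314),interpolation=cv2.INTER_CUBIC)
out=np.zeros((600,800,3),np.uint8); out[:280,:400]=cv2.resize(a,(400,280)); out[:314,400:]=b
out[280:600,:400]=cv2.resize(im,(400,320)); cv2.imwrite('pics/fin.png',out)
E
```

```text
18.6 [ 0.5209 -0.1334  0.095 ] [ 1.7999e+02 -2.0000e-02  1.2800e+00] F [ 0.3 -0.4 -4.8] w 0.0137 g 35.0
lid [(174, 128), (175, 127), (176, 128), (177, 120), (178, 98), (179, 93), (180, 108), (181, 122)] [(192, 163), (193, 165), (194, 167), (195, 169), (196, 171), (197, 171), (198, 171), (199, 171), (200, 168), (201, 165), (202, 162), (203, 157), (204, 155), (205, 152), (206, 149), (207, 147), (208, 144), (209, 139), (210, 131), (211, 122), (212, 115), (213, 105), (214, 114), (215, 153), (216, 176), (217, 175)]
fix [(170, 98), (171, 144), (172, 167), (173, 175), (174, 177), (175, 179), (176, 181), (177, 158), (178, 82), (179, 98), (180, 113), (181, 123), (182, 126), (183, 130), (184, 136), (185, 142), (186, 148), (187, 151), (188, 154), (189, 155), (190, 159), (191, 163), (192, 164), (193, 168), (194, 170), (195, 172), (196, 173), (197, 175), (198, 175), (199, 174), (200, 171), (201, 167), (202, 164), (203, 160), (204, 156), (205, 152), (206, 149), (207, 147), (208, 143), (209, 137), (210, 128), (211, 121), (212, 112), (213, 104), (214, 107), (215, 128), (216, 128), (217, 127), (218, 
[... 835 characters left out ...]
50), (299, 164), (300, 165), (301, 166), (302, 165), (303, 165), (304, 166), (305, 166), (306, 166), (307, 167), (308, 166), (309, 167), (310, 167), (311, 168), (312, 168), (313, 168), (314, 168), (315, 168), (316, 168), (317, 169), (318, 169), (319, 169), (320, 168), (321, 168), (322, 169), (323, 168), (324, 169), (325, 169), (326, 169), (327, 169), (328, 169), (329, 169), (330, 168), (331, 169), (332, 168), (333, 168), (334, 168), (335, 168), (336, 169), (337, 168), (338, 168), (339, 167), (340, 167), (341, 167), (342, 167), (343, 136), (344, 106), (345, 122), (346, 123), (347, 117), (348, 109), (349, 161), (350, 118), (351, 136), (352, 160), (353, 162), (354, 162), (355, 162), (356, 163)]
```

View pics/fin.png

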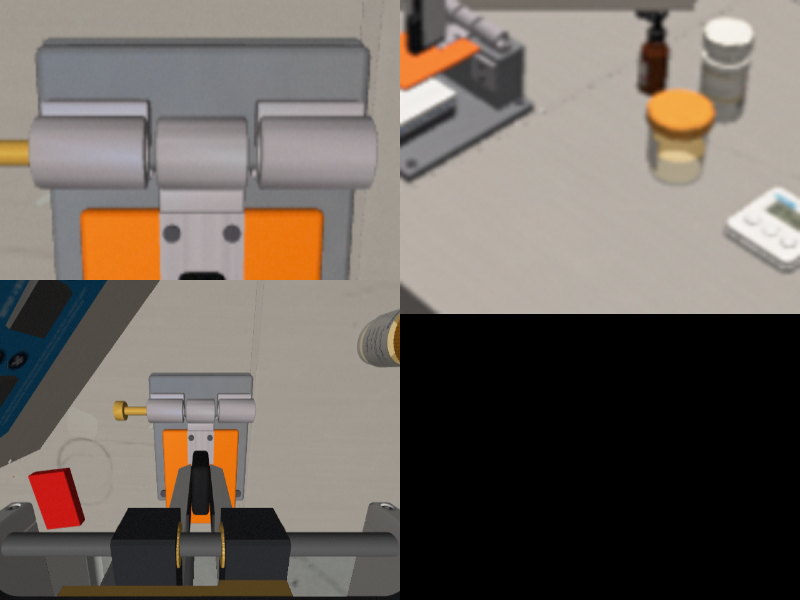

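In the close crop the lid knuckle at (202,153) lines up with both fixed knuckles, with the same silhouette rows of about 177–214 in the full picture. Small gaps remain on both sides, and the force is only the lid's weight. Handing in.

```bash
python3 -c "
from station import ctrl
print(ctrl.hand_in())"
```

```text
the job is handed in; nothing more can be done
None
```

The job is handed in: the pressure plate lies flush on the bed within about 0.4 mm, and the arm is holding the lid level in the air with its knuckle between the two fixed ones and the pin holes lined up to well under 1 mm. It took about 19 s of the 72 s allowed, nothing else was touched, and the judge's verdict was not shown.

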